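# Push a row of cells home in the test stop

## Task

Push the row of six grey cells along the bench into the corner of the L-shaped test stop, until its cell ends rest against the black bar with the brass contacts and its side rests against the aluminium fence, sitting square in the corner. Only push it with the fingers: do not pick it up or tip it, and leave the blue battery pack, the dish of screws and the yellow-lidded jar where they are. Take the hand clear when it is home.

Things in the scene. Friction and masses are not known exactly. Their poses are not given: they have to be found in the camera images.
- cell_row: Six grey cylindrical cells taped side by side with two brown strips, loose, flat on the bench, 0.3 to 0.6 kg. 113 mm along its x (across the cells), 70 mm along its y (cell length; ends staggered about 1 mm), 18 mm high. Origin: centre of its underside. It starts inside the L, clear of both arms, its y within 25 degrees of the stop's y. Slides when pushed low with 2 to 6 N.
- test_stop: Rigid L-shaped stop fixed to the bench. Origin: inner corner, at the bench top; z up. Aluminium fence: from the corner 170 mm along +y, working face the plane x = 0 facing -x, 12 mm thick. Black bar with six brass contacts: from the corner 135 mm along -x, working face the plane y = 0 facing +y, 14 mm thick. Both 24 mm high.
- stop_home (a point): Where the row's origin is when it is home, on the bench top in the corner of the stop: x = -56.5 mm, y = +35 mm in the stop's frame, axes parallel to the stop's. A flat painted yellow outline on the bare bench marks the two open sides of this place.
- screw_dish: Round pale dish of screws, loose, 66 mm across, 15 mm high; origin at the centre of its underside. Stands beyond the free end of the fence; leave alone.
- flux_jar: Small round jar with yellow lid, loose, 45 mm across, 30 mm high; origin at the centre of its underside. Stands behind the aluminium fence; leave alone.
- battery_pack: Blue-sleeved battery pack with a lead, loose, 160 mm along its y, 51 mm wide, 22 mm high; origin at about the centre of its underside. Lies behind the black bar; leave alone.
Mind the look-alikes: they are no part of the job. Of the things that look like the cell_row, take the one that is farthest to the robot's left at the start.

How it is judged:
By the outcome, as a careful person would: the job done as asked, in the order asked, and still so for the second after the job is handed in, with the robot touching nothing.
It also fails if it takes over 64 s, if anything falls off the work surface, if the arm or the gripper's body presses on something with over 40 N, if the wrist force passes 120 N, or if a joint passes its speed limit or range.

## Robot

A 6-joint arm with a two-finger parallel gripper is mounted at the origin on a cart in front of the work surface, level with it; the furniture and walls round the work are solid. World frame = base frame: x ahead of the robot, y to its left, z up, the work surface at z = 0. Lengths are in m, angles in rad, forces in N, time in s.
With the tool pointing down it reaches from about 0.35 to 0.775 m from the base axis. Payload 5.5 kg.
Tool frame: the origin (TCP) lies midway between the tips of the shut fingers; the grasp point (between the pads) lies 19 mm behind it; z points along the fingers, y is the line along which they close (so a half turn about z gives the same grasp; the last joint's range is limited). The gripper opens to 85 mm and grips with 20 to 120 N. Pads are 22 mm wide; open, the fingers measure 114 mm over their backs; the gripper's body (76 mm by 85 mm) begins 54 mm behind the grasp point. The pads swing forward as they close: fully open they stand 13 mm farther back than shut.
Start: joints at [1.049, 0.313, 0.046, 1.304, 0, 1.431], TCP at [0.214, 0.534, 0.231] pointing down, gripper open.
Joint ranges: [-2.76, 2.76], [-0.86, 1.69], [-1.03, 1.26], [-2.2, 2.34], [-1.47, 1.5], [-3.14, 3.14]. Speed limits (rad/s): [2.57, 2.57, 3.14, 3.14, 3.14, 3.14].

## Interface

Orientations are given as a unit quaternion [w, x, y, z].
In Python, from workcell import env gives the robot as it stands.
- The arm moves only by the tool move_arm, never from a script. Its argument "targets" is a list of rows, each a list of 3 entries, a list of its own where there are three numbers: the shift along the tool's x, y, z in mm, then the turn, a rotation vector about the tool's x, y, z in units of 10 degrees (1.0 is 10 degrees), then the closure, from -1 (fully open) to 1 (shut). In form: [[[dx, dy, dz], [ax, ay, az], gripper], ...]. A call has 1 to 5 rows; each row is the pose to reach, as a shift and turn from the pose commanded when the call began, along the tool's axes at that moment; what a row does not reach only later rows make up. A row lasts 1/8 s, in which the tool goes at most 62.5 mm and 10.7 degrees, less where a joint would pass 70% of its speed; a pose out of reach is approached as far as the arm can. A call with a gripper value outside its range is refused whole. The fingers move at their own pace and stop on an object; "squeeze" is the grip in N (left out, the last holds). Time passes only in rows, so rows that repeat a pose let the fingers close. It gives the time, the measured TCP pose, the force, the opening and the grip force at its end, in the units of the state.
- env.get_state(): the state, without advancing time (a new reading comes with each control period).
- env.read_camera(name): name is "side" or "top"; returns a dict with "pixels" (420x560x3 uint8, red, green, blue), "fovy" (degrees; the focal length in pixels is half the picture's height over the tangent of half this angle, whatever the lens; pixels are square), "cx", "cy" (the principal point, pixels), "extrinsics" (4x4, takes a point from world to camera coordinates). Camera axes: x right, y up, looking along -z (the intrinsics and any distortion apply to the point x, -y, -z); pixel columns grow to the right and rows downward; lengths in m; the calibration is good to about 2 mm. A picture is of the moment at which its call begins. There is no depth.
- env.hand_in(): hands the job in; it is judged then, once.
Trained networks look in a picture, given as the dict that the camera call returned (one of the last four; its "shot" number tells which), for a name from the list of things; names that differ only in an ending like _2 or _b are one class to them, and where a whole thing is asked for, a point or a joint stands for the part that bears it (a point fixed in the world has none). Each returns a list of dicts, best first, with "confidence" (0 to 1); they miss things now and then, are a little off and sometimes report something else, mostly with a low value. They report only what shows in the picture. A call takes as long as a camera call. They do not tell look-alikes from the thing itself.
- env.spot_in(thing, picture): "centre" ([x, y, z] in m, in world coordinates, good to about 4 mm: the middle of the surface that is visible of it).
- env.regions_of(thing, picture): "mask" (420x560 bool, what is visible of it).
- env.landmark_of(thing, picture): "centre" ([x, y, z] in m, in world coordinates, good to about 4 mm: a listed point, or the origin of a listed thing).
The state is a dict: "clock": time; "joint_pos": joint angles; "qvel": joint speeds; "tau": joint torques, N m; "tcp_pos": TCP position; "orientation": TCP orientation; "wrist_force": force on the tool from outside, world axes, zero at the start; "ft_torque": the same for the moment, N m; "finger_gap": finger opening in m; "grip_force": force on a finger pad.
Only numpy, scipy, OpenCV 4.12 (cv2) and the standard library are available. Lean on these libraries where they do the work, as an engineer would, in place of code of your own. Each camera call takes 0.05 s, during which the arm holds its last target. There are 200 camera calls.

## Working session

There is one attempt and no reset: what is moved stays moved. The work goes in short steps, Python scripts to look and compute and a tool call to move; the robot and the scene stay as the last step left them, time stands still between calls to the robot, and variables do not carry over. Pictures are saved under pics/ and viewed, at most 10 in all, crops included, and the job is handed in when it is done.

Besides the shell and the picture viewer there is one more tool, called after "Request:" as a command line: name --argument value ..., lists and objects as JSON in quotes. move_arm: Moves the arm, as the interface text tells. Its arguments: {"type":"object","properties":{"targets":{"type":"array","items":{"type":"array"}},"squeeze":{"type":"number"}},"required":["targets"]}

```bash
mkdir -p pics; cat > h.py <<'E'
import numpy as np, cv2
from workcell import env
def cam(n,save=None):
    p=env.read_camera(n)
    if save: cv2.imwrite(f'pics/{save}.png',p['pixels'][:,:,::-1])
    return p
def f(p): return 210/np.tan(np.radians(p['fovy'])/2)
def px(p,P):
    c=p['extrinsics']@np.append(P,1); return np.array([p['cx']+f(p)*c[0]/-c[2], p['cy']-f(p)*c[1]/-c[2]])
def ray(p,uv,z):
    E=p['extrinsics'];R=E[:3,:3];o=-R.T@E[:3,3]
    d=R.T@np.array([(uv[0]-p['cx'])/f(p),-(uv[1]-p['cy'])/f(p),-1]); return o+d*(z-o[2])/d[2]
E
python3 - <<'E'
from h import *
a=cam('top','top0');b=cam('side','side0')
for p in(a,b):
    print({k:v for k,v in p.items() if k not in('pixels',)})
    for t in['cell_row','test_stop','stop_home','screw_dish','flux_jar','battery_pack']:
        for r in env.landmark_of(t,p): print(t,np.round(r['centre'],3),round(r['confidence'],2),px(p,r['centre']).round())
print(env.get_state())
cv2.imwrite('pics/both.png',cv2.resize(np.hstack([a['pixels'],b['pixels']])[:,:,::-1],(800,300)))
E
```

```text
{'fovy': 44.239777508090555, 'cx': 273.61058836500814, 'cy': 212.28999935425568, 'extrinsics': array([[ 1.73106631e-02, -9.99843462e-01,  3.65969465e-03,
         9.90929717e-03],
       [ 9.75412907e-01,  1.76917534e-02,  2.19673992e-01,
        -5.76256836e-01],
       [-2.19704351e-01, -2.32989074e-04,  9.75566473e-01,
        -1.02192281e+00],
       [ 0.00000000e+00,  0.00000000e+00,  0.00000000e+00,
         1.00000000e+00]]), 'shot': 1}
cell_row [ 0.566  0.056 -0.003] 0.89 [257. 223.]
cell_row [ 0.386 -0.062  0.002] 0.64 [311. 306.]
test_stop [ 0.669 -0.085  0.   ] 0.58 [321. 179.]
screw_dish [ 0.71   0.15  -0.001] 0.71 [218. 160.]
flux_jar [ 0.742 -0.037  0.002] 0.65 [300. 148.]
battery_pack [ 0.593 -0.162  0.002] 0.64 [355. 213.]
{'fovy': 44.970118245785976, 'cx': 277.5167387873556, 'cy': 206.63407632562317, 'extrinsics': array([[-0.98953371, -0.14428109, -0.00244876,  0.56920217],
       [ 0.0861478 , -0.60427754,  0.79210303, -0.06311762],
       [-0.11576522,  0.7836017 ,  0.6103825 , -1.11626533],
       [ 0.        ,  0.        ,  0.        ,  1.        ]]), 'shot': 2}

[... 339 characters left out ...]
173.]
{'clock': 0.7, 'joint_pos': array([ 1.04941364e+00,  3.13164027e-01,  4.61179435e-02,  1.30358915e+00,
       -3.83018566e-06,  1.43119298e+00]), 'qvel': array([ 0.0002173 ,  0.00042204, -0.00172507, -0.00075346, -0.00093503,
        0.00058534]), 'tau': array([-1.52364621e-03, -4.80290365e+01,  2.98749250e+01, -3.23638119e-05,
       -3.05083895e-04, -1.94433653e-06]), 'tcp_pos': array([0.21426812, 0.53364453, 0.23135102]), 'orientation': array([2.79501098e-05, 1.89732480e-01, 9.81835821e-01, 7.55676905e-05]), 'wrist_force': array([-0.26470386,  0.38547868, -0.80229349]), 'ft_torque': array([ 0.00162439, -0.01743857, -0.04588826]), 'grip_force': 0.0, 'finger_gap': 0.08531227461365677}
```

View pics/top0.png

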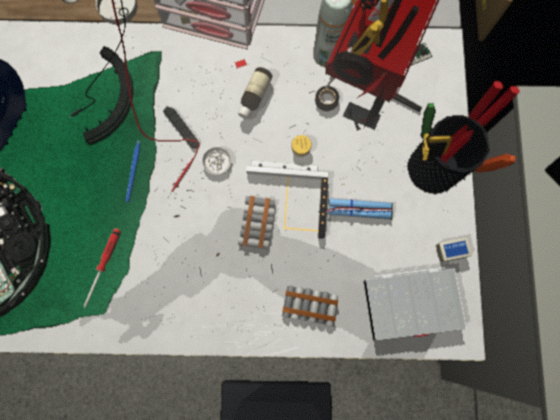

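View pics/side0.png

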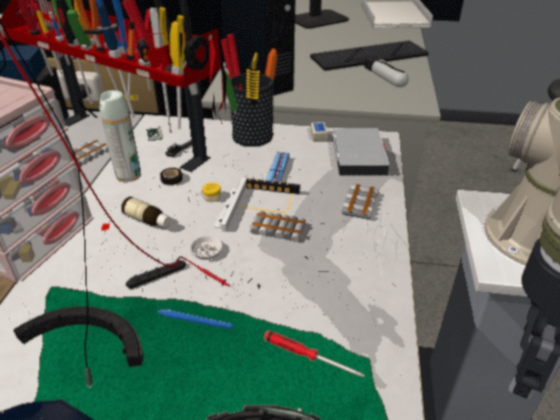

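The top view shows two look-alike cell rows, at pixels (257,223) and (311,306). The first is farther left (+y) and inside the L, so I'll take it. The stop's corner is near (325,178), with the fence running left and the bar running down. The dish is at (217,161), the jar at (301,145) and the pack at (360,209).

```bash
cat >> h.py <<'E'
def mask(t,p,near=None):
    rs=env.regions_of(t,p)
    if near is not None:
        rs=sorted(rs,key=lambda r:np.hypot(*(np.argwhere(r['mask']).mean(0)[::-1]-near)))
    return rs[0]['mask'] if rs else None
def rect(p,z,x0=.5,x1=.72,y0=-.13,y1=.14,s=.0005):
    # orthorectify: out col = (y1-y)/s, row=(x1-x)/s
    W,H=int((y1-y0)/s),int((x1-x0)/s)
    src=np.float32([px(p,[x,y,z]) for x,y in((x1,y1),(x1,y0),(x0,y0),(x0,y1))])
    M=cv2.getPerspectiveTransform(src,np.float32([[0,0],[W,0],[W,H],[0,H]]))
    return cv2.warpPerspective(p['pixels'],M,(W,H),flags=cv2.INTER_CUBIC),M
def box(p,m,z):
    c=max(cv2.findContours(m.astype(np.uint8),0,cv2.CHAIN_APPROX_NONE)[0],key=cv2.contourArea)[:,0]
    P=np.float32([ray(p,q,z)[:2] for q in c])
    return cv2.minAreaRect(P*1000)
E
python3 - <<'E'
from h import *
p=cam('top')
m=mask('cell_row',p,(257,223)); print('row',box(p,m,.012))
im,M=rect(p,.018)
ms=mask('test_stop',p)
c=max(cv2.findContours(ms.astype(np.uint8),0,1)[0],key=cv2.contourArea)[:,0]
print([ray(p,q,.024)[:2].round(3).tolist() for q in cv2.approxPolyDP(c,3,True)[:,0]])
s=cam('side'); m=mask('cell_row',s,(277,227)); print('row side',box(s,m,.012))
im=im[:,:,::-1].copy()
for k in range(0,540,100): cv2.putText(im,f'{.14-k*.0005:.2f}',(k,10),0,.35,(0,0,255)); cv2.line(im,(k,0),(k,440),(0,0,255),1)
for k in range(0,440,100): cv2.putText(im,f'{.72-k*.0005:.2f}',(0,k+20),0,.35,(255,0,0)); cv2.line(im,(0,k),(540,k),(255,0,0),1)
cv2.imwrite('pics/r0.png',im)
E
```

```text
row ((565.8299560546875, 56.407066345214844), (69.30584716796875, 113.5859603881836), 82.27595520019531)
[[0.701, 0.068], [0.685, 0.083], [0.673, 0.078], [0.658, -0.081], [0.543, -0.074], [0.53, -0.085], [0.677, -0.097], [0.676, -0.079], [0.695, -0.061]]
row side ((566.351806640625, 59.72740936279297), (83.47265625, 114.4874038696289), 82.26990509033203)
```

View pics/r0.png

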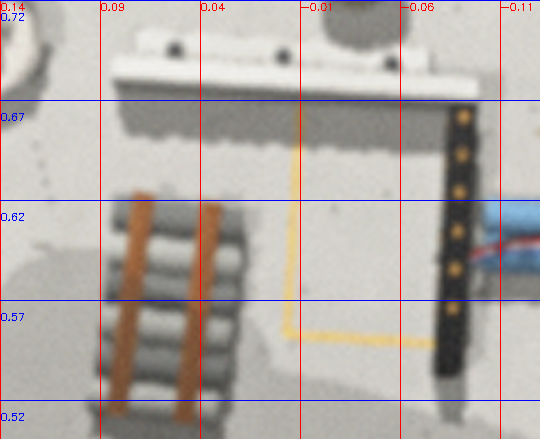

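The row's long axis sits at yaw about -7.7° and the stop at about -3°. The crop confirms the row inside the L with its ends facing the bar. I'll refine the stop from the yellow outline and work out the first approach.

```bash
cat >> h.py <<'E'
from scipy.spatial.transform import Rotation as Ro
def plan(pos,yaw_y):
    """shift in tool axes (mm), z-turn (10 deg units) from current measured pose to pos, tool down, tool y at yaw_y deg"""
    s=env.get_state(); q=s['orientation']; R=Ro.from_quat([q[1],q[2],q[3],q[0]])
    a=np.radians(yaw_y); y=np.array([np.cos(a),np.sin(a),0]); z=np.array([0,0,-1.])
    T=Ro.from_matrix(np.column_stack([np.cross(y,z),y,z]))
    return (R.inv().apply(np.array(pos)-s['tcp_pos'])*1000).round(1),((R.inv()*T).as_rotvec()*18/np.pi).round(3)
E
python3 - <<'E'
from h import *
p=cam('top')
im,M=rect(p,0.)
hsv=cv2.cvtColor(im,cv2.COLOR_RGB2HSV)
m=cv2.inRange(hsv,(15,55,120),(32,255,255))
ys,xs=np.nonzero(m); X=.72-ys*.0005; Y=.14-xs*.0005
for n,k in(('ymax line',(X>.575)&(X<.645)&(abs(Y+.006)<.02)),('xmin line',(Y>-.07)&(Y<-.015)&(abs(X-.56)<.02))):
    P=np.float32(np.c_[X[k],Y[k]]); print(n,k.sum(),cv2.fitLine(P,cv2.DIST_HUBER,0,.01,.01).ravel())
# bar inner top edge, fence at z=.024
im,M=rect(p,.024); g=cv2.cvtColor(im,cv2.COLOR_RGB2GRAY).astype(float)
e=[]
for x in np.arange(.545,.655,.005):
    r=int((.72-x)/.0005); c0=int((.14+.06)/.0005); d=np.diff(cv2.GaussianBlur(g[r:r+1,c0:c0+70],(9,1),0)[0]); j=d.argmin(); e.append((x,.14-(c0+j)*.0005))
print('bar edge',cv2.fitLine(np.float32(e),cv2.DIST_HUBER,0,.001,.001).ravel())
print(plan([.60,.20,.10],-3.))
E
```

```text
ymax line 1434 [ 0.9980058  -0.06312183  0.61039054 -0.00674826]
xmin line 1207 [ 0.06187664  0.99808383  0.55404556 -0.04244117]
bar edge [ 0.9982425  -0.05926172  0.5825     -0.0783    ]
(array([-482.2, -165.9,  131.3]), array([ 1.000e-03, -0.000e+00,  7.113e+00]))
```

```bash
cat >> h.py <<'E'
YAW=-3.55; C=np.array([.667,-.0845]); a_=np.radians(YAW); EX=np.array([np.cos(a_),np.sin(a_)]); EY=np.array([-EX[1],EX[0]])
def W(x,y,z): return [*(C+EX*x/1000+EY*y/1000),z/1000]
def S(P): d=np.array(P[:2])-C; return (np.array([d@EX,d@EY])*1000).round(1)
E
python3 - <<'E'
from h import *
print(plan(W(-110,200,100),YAW))
E
```

```text
(array([-483.1, -249.7,  131.3]), array([ 1.000e-03, -0.000e+00,  7.168e+00]))
```

Request:
move_arm --targets '[[[-54,-28,15],[0,0,0.8],-0.4],[[-108,-56,30],[0,0,1.6],-0.4],[[-162,-84,44],[0,0,2.4],-0.4],[[-216,-112,58],[0,0,3.2],-0.4],[[-270,-140,73],[0,0,4.0],-0.4]]' --squeeze 30

```text
clock: 1.62
tcp_pos: [0.4137, 0.3019, 0.1583]
orientation: [0.0, 0.516, 0.857, 0.001]
wrist_force: [1.3, 0.1, 0.5]
finger_gap: 0.0597
grip_force: 0.0
```

```bash
python3 - <<'E'
from h import *
s=env.get_state();print(plan(W(-110,200,100),YAW),s['tcp_pos'],s['finger_gap'],s['clock'],s['joint_pos'].round(2))
E
```

```text
(array([-232. ,   53.6,   58.4]), array([ 7.000e-03, -3.000e-03,  3.142e+00])) [0.4137442  0.30190153 0.15832368] 0.05968794320021399 1.625 [ 0.47  0.23 -0.25  1.09  0.    1.56]
```

Request:
move_arm --targets '[[[-56,13,14],[0,0,0.8],-0.4],[[-112,26,28],[0,0,1.6],-0.4],[[-168,39,42],[0,0,2.4],-0.4],[[-226,52,57],[0,0,3.14],-0.4],[[-226,52,57],[0,0,3.14],-0.4]]'

```text
clock: 2.25
tcp_pos: [0.567, 0.125, 0.0999]
orientation: [0.0, 0.729, 0.684, -0.0]
wrist_force: [-0.9, 0.9, -0.0]
finger_gap: 0.0597
grip_force: 0.0
```

```bash
python3 - <<'E'
from h import *
s=env.get_state();print(plan(W(-110,200,2),YAW),s['tcp_pos'],S(s['tcp_pos']),s['clock'])
p=cam('side','s1')
cv2.imwrite('pics/s1c.png',cv2.resize(p['pixels'][120:340,140:400,::-1],None,fx=2.5,fy=2.5,interpolation=2))
E
```

```text
(array([-2.9,  2.9, 97.9]), array([-0.002,  0.003, -0.008])) [0.56695108 0.12502    0.09992397] [-112.8  202.9] 2.25
```

View pics/s1c.png

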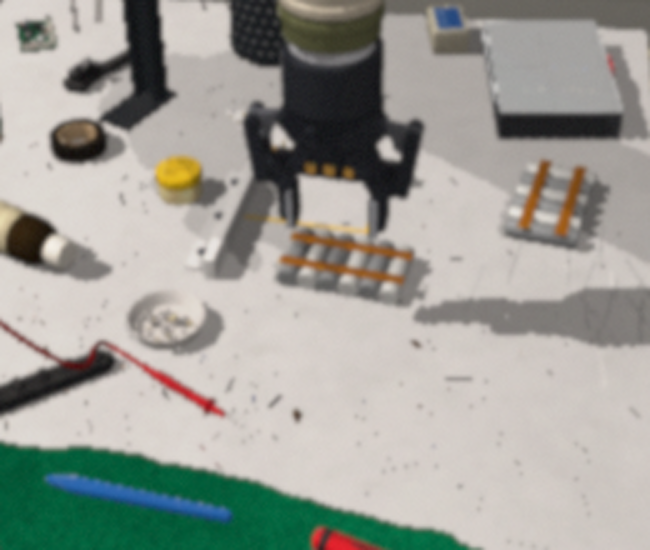

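The side view shows the open fingers above and clear of the row at about (345,265) in the crop. The dish and jar are clear too, so I'm descending behind the row.

Request:
move_arm --targets '[[[0,0,50],[0,0,0],-0.4],[[0,0,80],[0,0,0],-0.4],[[0,0,92],[0,0,0],-0.4],[[0,0,96],[0,0,0],-0.4],[[0,0,96],[0,0,0],-0.4]]'

```text
clock: 2.92
tcp_pos: [0.5656, 0.1291, 0.0065]
orientation: [0.0, 0.727, 0.687, 0.001]
wrist_force: [0.4, 0.4, -0.7]
finger_gap: 0.06
grip_force: 0.0
```

```bash
python3 - <<'E'
from h import *
p=cam('side','s2');cam('side')
s=env.get_state();print(plan(W(-110,200,2),YAW),s['tcp_pos'],S(s['tcp_pos']),s['wrist_force'])
cv2.imwrite('pics/s2c.png',cv2.resize(p['pixels'][170:280,190:340,::-1],None,fx=5,fy=5,interpolation=2))
E
```

```text
(array([-6.7,  4. ,  4.8]), array([ 0.014, -0.003,  0.03 ])) [0.56592975 0.1288397  0.00674762] [-114.1  206.7] [0.00483187 0.04924042 0.32958163]
```

View pics/s2c.png

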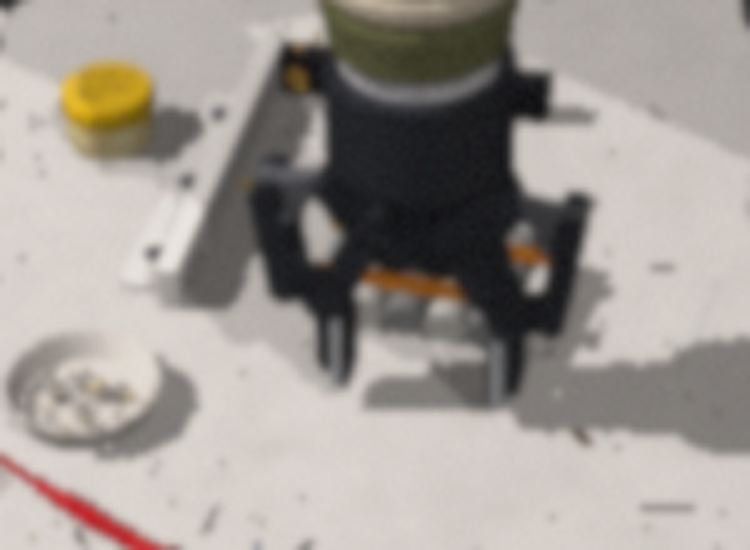

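Request:
move_arm --targets '[[[-12,4,5],[0,0,0],-0.4],[[-22,4,5],[0,0,0],-0.4],[[-32,4,5],[0,0,0],-0.4],[[-42,4,5],[0,0,0],-0.4],[[-52,4,5],[0,0,0],-0.4]]'

```text
clock: 3.65
tcp_pos: [0.5659, 0.0757, 0.0004]
orientation: [-0.0, 0.727, 0.687, 0.0]
wrist_force: [0.0, 2.2, -0.2]
finger_gap: 0.0597
grip_force: 1.0
```

```bash
python3 - <<'E'
from h import *
s=env.get_state();print(plan(W(-110,90,2),YAW),s['tcp_pos'],S(s['tcp_pos']),s['wrist_force'])
p=cam('top');m=mask('cell_row',p,(265,223));b=box(p,m,.012);print(b,S(np.array(b[0])/1000))
E
```

```text
(array([-63.6,   0.6,  -1.7]), array([ 0.001, -0.002,  0.027])) [5.65868740e-01 7.56834743e-02 3.55235257e-04] [-110.9  153.6] [ 0.01428137  2.17745323 -0.20274021]
((566.9468994140625, 11.961976051330566), (108.59446716308594, 35.976322174072266), 6.920332431793213) [-105.8   90.1]
```

Request:
move_arm --targets '[[[-12,0,-1],[0,0,0.03],-0.4],[[-24,0,-1],[0,0,0.03],-0.4],[[-36,0,-1],[0,0,0.03],-0.4],[[-48,0,-1],[0,0,0.03],-0.4],[[-60,0,-1],[0,0,0.03],-0.4]]'

```text
clock: 4.38
tcp_pos: [0.5624, 0.0157, 0.0014]
orientation: [-0.0, 0.729, 0.685, 0.0]
wrist_force: [-0.7, 3.1, -0.1]
finger_gap: 0.0597
grip_force: 1.3
```

Request:
move_arm --targets '[[[0,0,0],[0,0,0],-0.4],[[15,0,0],[0,0,0],-0.4],[[25,0,-40],[0,0,0],-0.4],[[25,0,-90],[0,0,0],-0.4],[[45,-40,-100],[0,0,0],-0.4]]'

```text
clock: 5.0
tcp_pos: [0.5304, 0.0643, 0.1054]
orientation: [0.004, 0.729, 0.684, 0.003]
wrist_force: [0.3, 0.5, 0.1]
finger_gap: 0.0596
grip_force: 0.0
```

```bash
python3 - <<'E'
from h import *
p=cam('top','t3')
s=env.get_state();print(s['tcp_pos'],S(s['tcp_pos']),s['clock'])
for r in env.landmark_of('cell_row',p): print(r['centre'],S(r['centre']))
p2=cam('side','s3');m=mask('cell_row',p2,(277,210));b=box(p2,m,.009);print(b,S(np.array(b[0])/1000))
cv2.imwrite('pics/t3c.png',np.hstack([cv2.resize(p['pixels'][140:280,200:360,::-1],(400,350)),cv2.resize(p2['pixels'][140:280,190:350,::-1],(400,350))]))
E
```

```text
[0.52169401 0.06744383 0.10416362] [-154.4  142.7] 5.05
[0.3869, -0.0634, 0.0062] [-280.9    3.7]
[0.5636, -0.0289, -0.005] [-106.6   49.1]
((564.287841796875, -28.150310516357422), (89.43616485595703, 114.84693908691406), 88.8680419921875) [-106.    49.9]
```

View pics/t3c.png

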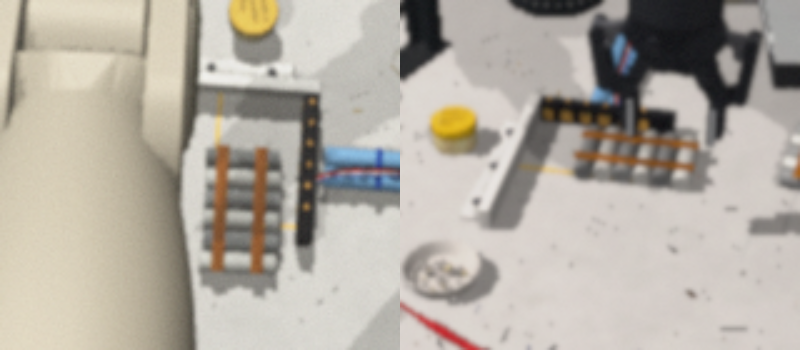

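The row is now nearly parallel, with its centre at stop coordinates (-106, 49) and a gap of about 14 mm to the bar. Next I'll turn the hand 90° and push +x toward the fence.

```bash
python3 - <<'E'
from h import *
print(plan(W(-196,49,90),YAW+90),env.get_state()['tcp_pos'])
E
```

```text
(array([-91.5, -45.3,  11.8]), array([ 4.000e-03,  5.000e-03, -8.991e+00])) [0.52508991 0.06517418 0.10181046]
```

Request:
move_arm --targets '[[[-10,-40,0],[0,0,-1.0],0.3],[[-30,-45,0],[0,0,-2.0],0.3],[[-50,-45,0],[0,0,-3.0],0.3],[[-70,-45,5],[0,0,-4.0],0.3],[[-90,-45,10],[0,0,-5.0],0.3]]'

```text
clock: 5.82
tcp_pos: [0.4754, -0.0238, 0.0907]
orientation: [0.0, 0.369, 0.93, -0.0]
wrist_force: [-0.8, 0.7, -0.9]
finger_gap: 0.0298
grip_force: 0.0
```

Request:
move_arm --targets '[[[0,0,0],[0,0,-1.0],0.3],[[0,0,0],[0,0,-2.0],0.3],[[0,0,0],[0,0,-3.0],0.3],[[0,0,0],[0,0,-4.0],0.3],[[0,0,0],[0,0,-4.0],0.3]]'

```text
clock: 6.45
tcp_pos: [0.4753, -0.0232, 0.0908]
orientation: [-0.0, 0.032, 0.999, 0.0]
wrist_force: [0.1, -0.2, -0.2]
finger_gap: 0.0296
grip_force: 0.0
```

```bash
python3 - <<'E'
from h import *
p=cam('side')
s=env.get_state();print(plan(W(-196,49,4),YAW+90),s['tcp_pos'],S(s['tcp_pos']),s['finger_gap'],s['joint_pos'].round(2))
E
```

```text
(array([ 0.7, -0.3, 86.9]), array([ 0.   , -0.003, -0.022])) [ 0.47517659 -0.0231881   0.09087434] [-195.3   49.3] 0.029759905568974114 [-0.22  0.22 -0.44  0.91 -0.   -0.15]
```

Request:
move_arm --targets '[[[0,0,45],[0,0,0],0.3],[[0,0,72],[0,0,0],0.3],[[0,0,83],[0,0,0],0.3],[[0,0,86],[0,0,0],0.3],[[0,0,86],[0,0,0],0.3]]'

```text
clock: 7.12
tcp_pos: [0.4756, -0.0233, 0.006]
orientation: [0.001, 0.032, 1.0, -0.0]
wrist_force: [0.1, 0.2, 0.9]
finger_gap: 0.0299
grip_force: 0.0
```

Request:
move_arm --targets '[[[-10,0,1],[0,0,0],0.3],[[-20,0,1],[0,0,0],0.3],[[-30,0,1],[0,0,0],0.3],[[-40,0,1],[0,0,0],0.3],[[-50,0,1],[0,0,0],0.3]]'

```text
clock: 7.75
tcp_pos: [0.5238, -0.0261, 0.0041]
orientation: [-0.002, 0.031, 1.0, 0.0]
wrist_force: [-5.9, -0.5, 4.5]
finger_gap: 0.0296
grip_force: 2.7
```

```bash
python3 - <<'E'
from h import *
p=cam('side','s4')
s=env.get_state();print(plan(W(-124,49,4),YAW+90),s['tcp_pos'],S(s['tcp_pos']),s['wrist_force'])
m=mask('cell_row',p,(277,205));b=box(p,m,.009);print(b,S(np.array(b[0])/1000))
for r in env.landmark_of('cell_row',p): print(r['centre'],S(r['centre']))
E
```

```text
(array([-20.5,  -0.3,   0.3]), array([-0.   , -0.002, -0.003])) [ 0.52586677 -0.0263861   0.00432785] [-144.5   49.3] [-0.40468101  0.16770045 -0.12376967]
((589.421630859375, -34.267147064208984), (89.50531768798828, 114.2415771484375), 86.43464660644531) [-80.5  45.3]
[0.5908, -0.0325, 0.003] [-79.3  47.2]
[0.3916, -0.0622, 0.0027] [-276.3    5.2]
```

Request:
move_arm --targets '[[[-6,0,0],[0,0,0],0.3],[[-12,0,0],[0,0,0],0.3],[[-16,0,0],[0,0,0],0.3],[[-19,0,0],[0,0,0],0.3],[[-21,0,0],[0,0,0],0.3]]'

```text
clock: 8.52
tcp_pos: [0.5458, -0.0276, 0.0042]
orientation: [-0.0, 0.031, 1.0, 0.0]
wrist_force: [-2.6, -0.1, -0.8]
finger_gap: 0.0297
grip_force: 1.3
```

Request:
move_arm --targets '[[[-1,0,0],[0,0,0],0.3],[[-2,0,0],[0,0,0],0.3],[[-2,0,0],[0,0,0],0.3]]'

```text
clock: 8.9
tcp_pos: [0.5479, -0.0277, 0.0043]
orientation: [0.0, 0.031, 1.0, 0.0]
wrist_force: [-1.7, -0.1, -0.1]
finger_gap: 0.0299
grip_force: 0.8
```

Request:
move_arm --targets '[[[-1,0,0],[0,0,0],0.3],[[-2,0,0],[0,0,0],0.3],[[-3,0,0],[0,0,0],0.3],[[-3,0,0],[0,0,0],0.3]]'

```text
clock: 9.4
tcp_pos: [0.551, -0.0279, 0.0044]
orientation: [0.0, 0.031, 1.0, 0.0]
wrist_force: [-1.0, -0.7, -1.7]
finger_gap: 0.0297
grip_force: 0.7
```

```bash
python3 - <<'E'
from h import *
p=cam('side','s5')
s=env.get_state();print(s['tcp_pos'],S(s['tcp_pos']),s['wrist_force'])
m=mask('cell_row',p,(267,200));b=box(p,m,.009);print(b,S(np.array(b[0])/1000))
cv2.imwrite('pics/s5c.png',cv2.resize(p['pixels'][165:255,200:320,::-1],None,fx=6,fy=6,interpolation=2))
E
```

```text
[ 0.55096414 -0.02787856  0.00441793] [-119.3   49.3] [-1.51337903 -1.04851012 -1.41610522]
((617.0617065429688, -35.03997039794922), (86.97993469238281, 112.54580688476562), 84.91921997070312) [-52.9  46.3]
```

View pics/s5c.png

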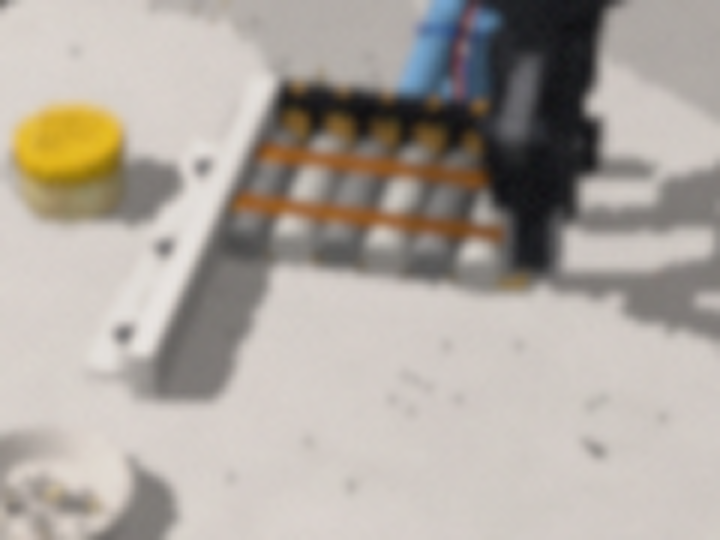

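The row is along the fence, with about 10 mm left to the bar. I'm backing off and going round to push its end toward the bar.

Request:
move_arm --targets '[[[12,0,0],[0,0,0],0.3],[[15,0,-40],[0,0,0],0.3],[[10,10,-80],[0,0,1],-0.4],[[-20,25,-80],[0,0,2],-0.4],[[-40,50,-80],[0,0,3],-0.4]]'

```text
clock: 10.12
tcp_pos: [0.5955, 0.0192, 0.086]
orientation: [0.002, 0.292, 0.956, 0.0]
wrist_force: [-0.3, 0.1, -1.5]
finger_gap: 0.06
grip_force: 0.0
```

Request:
move_arm --targets '[[[0,0,0],[0,0,1],-0.4],[[0,0,0],[0,0,2],-0.4],[[0,0,0],[0,0,3],-0.4],[[0,0,0],[0,0,4],-0.4],[[0,0,0],[0,0,5],-0.4]]'

```text
clock: 10.75
tcp_pos: [0.5936, 0.0195, 0.0847]
orientation: [0.0, 0.669, 0.744, 0.0]
wrist_force: [-0.5, 1.0, 0.3]
finger_gap: 0.06
grip_force: 0.0
```

```bash
python3 - <<'E'
from h import *
p=cam('side')
s=env.get_state();print(plan(W(-60,108,2),YAW),s['tcp_pos'],S(s['tcp_pos']),s['finger_gap'])
m=mask('cell_row',p,(267,200));b=box(p,m,.009);print(b,S(np.array(b[0])/1000))
E
```

```text
(array([ 5.4, 20.8, 82.7]), array([ 0.006, -0.   ,  0.936])) [0.59358522 0.01953402 0.08471503] [-79.7  99.3] 0.059815038238125236
((616.5025634765625, -34.39596939086914), (88.94686889648438, 114.52720642089844), 86.7270278930664) [-53.5  46.9]
```

Request:
move_arm --targets '[[[5,21,20],[0,0,0.94],-0.4],[[5,21,55],[0,0,0.94],-0.4],[[5,21,74],[0,0,0.94],-0.4],[[5,21,80],[0,0,0.94],-0.4],[[5,21,80],[0,0,0.94],-0.4]]'

```text
clock: 11.48
tcp_pos: [0.614, 0.0268, 0.0046]
orientation: [0.0, 0.725, 0.689, 0.0]
wrist_force: [-0.5, -0.0, 0.5]
finger_gap: 0.0597
grip_force: 0.0
```

```bash
python3 - <<'E'
from h import *
p=cam('side','s6')
s=env.get_state();print(plan(W(-60,81,2),YAW),s['tcp_pos'],S(s['tcp_pos']),s['wrist_force'])
E
```

```text
(array([-26.8,  -1.1,   3.2]), array([ 0.007, -0.   ,  0.064])) [0.61455257 0.02677401 0.0051804 ] [-59.2 107.8] [ 0.27718485  0.32314121 -0.21988106]
```

Request:
move_arm --targets '[[[-8,0,3],[0,0,0.06],-0.4],[[-14,0,3],[0,0,0.06],-0.4],[[-18,0,3],[0,0,0.06],-0.4],[[-21,0,3],[0,0,0.06],-0.4],[[-24,0,3],[0,0,0.06],-0.4]]'

```text
clock: 12.15
tcp_pos: [0.612, 0.0044, 0.0016]
orientation: [-0.002, 0.728, 0.685, 0.001]
wrist_force: [-2.7, 6.4, 3.8]
finger_gap: 0.06
grip_force: 3.2
```

Request:
move_arm --targets '[[[-1,0,0],[0,0,0],-0.4],[[-2,0,0],[0,0,0],-0.4],[[-3,0,0],[0,0,0],-0.4],[[-3,0,0],[0,0,0],-0.4]]'

```text
clock: 12.65
tcp_pos: [0.6118, 0.0015, 0.0016]
orientation: [-0.002, 0.728, 0.685, 0.001]
wrist_force: [-2.5, 5.0, 2.7]
finger_gap: 0.0599
grip_force: 3.0
```

Request:
move_arm --targets '[[[-1,0,0],[0,0,0],-0.4],[[-2,0,0],[0,0,0],-0.4],[[-3,0,0],[0,0,0],-0.4],[[-3,0,0],[0,0,0],-0.4]]'

```text
clock: 13.15
tcp_pos: [0.6116, -0.0015, 0.0016]
orientation: [-0.002, 0.728, 0.685, 0.001]
wrist_force: [-2.7, 5.8, 3.8]
finger_gap: 0.0597
grip_force: 3.0
```

```bash
python3 - <<'E'
from h import *
s=env.get_state();print(s['tcp_pos'],S(s['tcp_pos']),s['wrist_force'],s['ft_torque'])
E
```

```text
[ 0.61158469 -0.00148215  0.00163001] [-60.4  79.4] [-2.68282162  5.82525136  3.75625218] [ 1.20278028  0.52917468 -0.07528005]
```

Request:
move_arm --targets '[[[-1,0,0],[0,0,0],-0.4],[[-2,0,0],[0,0,0],-0.4],[[-2,0,0],[0,0,0],-0.4]]'

```text
clock: 13.52
tcp_pos: [0.6115, -0.0031, 0.0016]
orientation: [-0.002, 0.728, 0.685, 0.001]
wrist_force: [-2.9, 8.2, 4.7]
finger_gap: 0.0595
grip_force: 3.7
```

Request:
move_arm --targets '[[[-1,0,0],[0,0,0],-0.4],[[-2,0,0],[0,0,0],-0.4],[[-2,0,0],[0,0,0],-0.4]]'

```text
clock: 13.9
tcp_pos: [0.6115, -0.0033, 0.0017]
orientation: [-0.003, 0.728, 0.686, 0.002]
wrist_force: [-0.6, 12.3, 3.4]
finger_gap: 0.0595
grip_force: 6.4
```

The row has stalled against the bar: the force rose to 12 N with no further travel. Now I'll retreat and give it a final nudge toward the fence.

Request:
move_arm --targets '[[[8,0,0],[0,0,0],-0.4],[[20,0,0],[0,0,0],-0.4],[[25,0,-40],[0,0,0],-0.4],[[25,-30,-85],[0,0,0],-0.4],[[10,-70,-90],[0,0,-1],0.3]]'

```text
clock: 14.52
tcp_pos: [0.5459, 0.0074, 0.0949]
orientation: [0.003, 0.664, 0.748, 0.002]
wrist_force: [-0.2, 1.0, 0.3]
finger_gap: 0.0429
grip_force: 0.0
```

Request:
move_arm --targets '[[[-10,-10,0],[0,0,-1],0.3],[[-20,-10,0],[0,0,-2],0.3],[[-30,-10,0],[0,0,-3],0.3],[[-40,-10,0],[0,0,-4],0.3],[[-50,-10,0],[0,0,-5],0.3]]'

```text
clock: 15.15
tcp_pos: [0.5388, -0.0438, 0.0915]
orientation: [0.0, 0.286, 0.958, -0.0]
wrist_force: [1.0, -0.1, 0.7]
finger_gap: 0.0298
grip_force: 0.0
```

Request:
move_arm --targets '[[[0,0,0],[0,0,-1],0.3],[[0,0,0],[0,0,-2],0.3],[[0,0,0],[0,0,-3],0.3],[[0,0,0],[0,0,-3],0.3]]'

```text
clock: 15.65
tcp_pos: [0.5387, -0.0435, 0.0914]
orientation: [0.0, 0.032, 0.999, -0.0]
wrist_force: [0.1, -0.2, 0.3]
finger_gap: 0.0299
grip_force: 0.0
```

```bash
python3 - <<'E'
from h import *
p=cam('side','s7')
s=env.get_state();print(plan(W(-137,38,4),YAW+90),s['tcp_pos'],S(s['tcp_pos']),s['wrist_force'])
m=mask('cell_row',p,(267,200));b=box(p,m,.009);print(b,S(np.array(b[0])/1000))
cv2.imwrite('pics/s7c.png',cv2.resize(p['pixels'][165:255,200:320,::-1],None,fx=6,fy=6,interpolation=2))
E
```

```text
(array([ 6.4,  5. , 87.4]), array([-0.001,  0.001, -0.021])) [ 0.53868221 -0.04350927  0.09137818] [-130.6   33. ] [-0.20111074  0.15780169 -0.05769579]
((616.162353515625, -46.362728118896484), (88.99088287353516, 115.20838928222656), 86.19316864013672) [-53.1  34.9]
```

View pics/s7c.png

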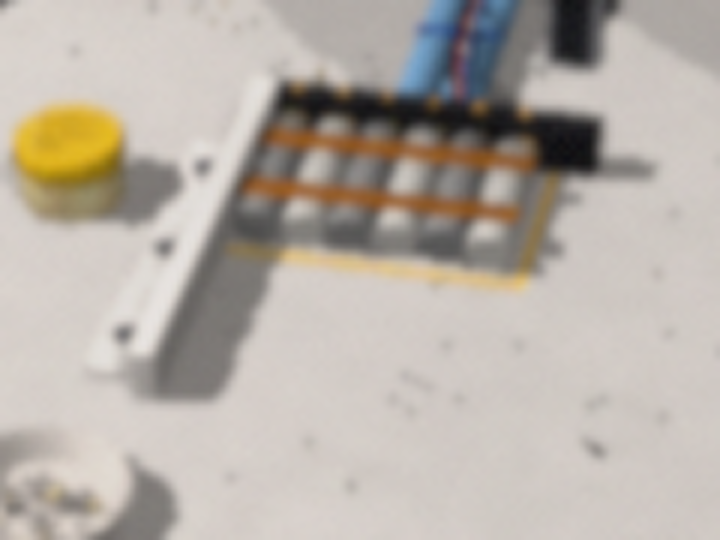

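Request:
move_arm --targets '[[[9,5,30],[0,0,0],0.3],[[9,5,65],[0,0,0],0.3],[[9,5,82],[0,0,0],0.3],[[9,5,87],[0,0,0],0.3],[[9,5,87],[0,0,0],0.3]]'

```text
clock: 16.38
tcp_pos: [0.5301, -0.038, 0.0045]
orientation: [0.0, 0.032, 0.999, -0.0]
wrist_force: [-0.2, 0.8, 0.4]
finger_gap: 0.0299
grip_force: 0.0
```

Request:
move_arm --targets '[[[-6,0,0],[0,0,0],0.3],[[-12,0,0],[0,0,0],0.3],[[-16,0,0],[0,0,0],0.3],[[-19,0,0],[0,0,0],0.3],[[-19,0,0],[0,0,0],0.3]]'

```text
clock: 17.0
tcp_pos: [0.549, -0.0392, 0.0043]
orientation: [-0.0, 0.031, 1.0, 0.0]
wrist_force: [0.4, 0.7, -0.1]
finger_gap: 0.0298
grip_force: 0.0
```

Request:
move_arm --targets '[[[-1,0,0],[0,0,0],0.3],[[-2,0,0],[0,0,0],0.3],[[-2,0,0],[0,0,0],0.3]]'

```text
clock: 17.38
tcp_pos: [0.5496, -0.0391, 0.0041]
orientation: [-0.001, 0.031, 1.0, 0.0]
wrist_force: [-4.7, 0.3, 2.6]
finger_gap: 0.0297
grip_force: 2.4
```

Request:
move_arm --targets '[[[-1,0,0],[0,0,0],0.3],[[-2,0,0],[0,0,0],0.3],[[-2,0,0],[0,0,0],0.3]]'

```text
clock: 17.75
tcp_pos: [0.5499, -0.0389, 0.0039]
orientation: [-0.003, 0.031, 1.0, 0.0]
wrist_force: [-10.6, -0.6, 6.8]
finger_gap: 0.0299
grip_force: 4.5
```

Request:
move_arm --targets '[[[-1,0,0],[0,0,0],0.3],[[-2,0,0],[0,0,0],0.3],[[-2,0,0],[0,0,0],0.3]]'

```text
clock: 18.12
tcp_pos: [0.5501, -0.0388, 0.0038]
orientation: [-0.004, 0.031, 1.0, 0.0]
wrist_force: [-12.4, 1.3, 11.0]
finger_gap: 0.0299
grip_force: 6.6
```

It has stalled against the fence as well, with the force rising and no travel. I'm backing off and lifting clear.

Request:
move_arm --targets '[[[8,0,0],[0,0,0],0.3],[[20,0,0],[0,0,0],0.3],[[25,0,-40],[0,0,0],0.3],[[40,0,-90],[0,0,0],0.3],[[90,0,-120],[0,0,0],0.3]]'

```text
clock: 18.75
tcp_pos: [0.468, -0.0349, 0.1272]
orientation: [0.004, 0.031, 1.0, -0.001]
wrist_force: [-0.3, -0.1, 0.4]
finger_gap: 0.03
grip_force: 0.0
```

Request:
move_arm --targets '[[[20,50,-20],[0,0,0],0.3],[[20,110,-40],[0,0,0],0.3],[[20,170,-40],[0,0,0],0.3],[[20,220,-40],[0,0,0],0.3],[[20,220,-40],[0,0,0],0.3]]'

```text
clock: 19.38
tcp_pos: [0.4589, 0.1899, 0.1646]
orientation: [0.001, 0.029, 1.0, 0.001]
wrist_force: [-0.1, -1.1, -0.4]
finger_gap: 0.0298
grip_force: 0.0
```

```bash
python3 - <<'E'
from h import *
p=cam('top','t8'); m=mask('cell_row',p,(290,200)); b=box(p,m,.012);print(b,S(np.array(b[0])/1000))
for t in['screw_dish','flux_jar','battery_pack']:
    for r in env.landmark_of(t,p): print(t,np.round(r['centre'],3))
s=cam('side','s8'); m=mask('cell_row',s,(267,200));b=box(s,m,.009);print(b,S(np.array(b[0])/1000))
im,_=rect(p,.018); cv2.imwrite('pics/t8c.png',np.hstack([im[80:400,170:510,::-1],cv2.resize(s['pixels'][165:255,205:320,::-1],(409,320))]))
print(env.get_state()['clock'])
E
```

```text
((614.9502563476562, -45.47309494018555), (68.13407897949219, 113.37627410888672), 87.1444320678711) [-54.4  35.7]
screw_dish [ 0.709  0.148 -0.   ]
flux_jar [ 0.742 -0.037  0.004]
battery_pack [ 0.596 -0.16  -0.003]
((616.27001953125, -47.220726013183594), (87.63872528076172, 113.73802947998047), 88.22785949707031) [-52.9  34.1]
19.725
```

View pics/t8c.png

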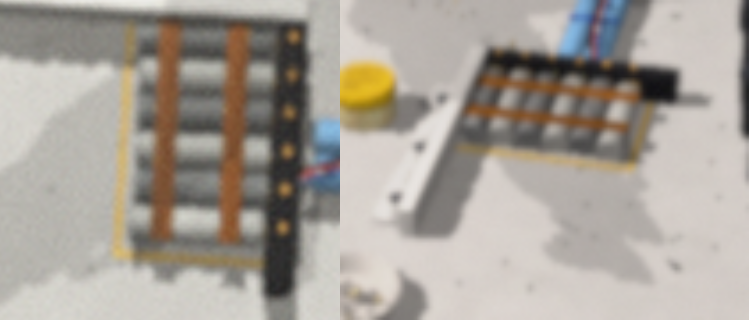

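The row is in the corner, and the dish, jar and pack haven't moved. But the tape strips look 1–2° off the outline's direction, so I'll measure squareness before handing in.

```bash
cat > sq.py <<'E'
from h import *
def ang(p,z,lo,hi,minA):
    im,M=rect(p,z); m=cv2.inRange(cv2.cvtColor(im,cv2.COLOR_RGB2HSV),lo,hi)
    n,l,st,_=cv2.connectedComponentsWithStats(m)
    out=[]
    for i in range(1,n):
        if st[i,4]<minA: continue
        ys,xs=np.nonzero(l==i); v=cv2.fitLine(np.float32(np.c_[.72-ys*.0005,.14-xs*.0005]),cv2.DIST_HUBER,0,.001,.001).ravel()
        out.append((st[i,4],round(float(np.degrees(np.arctan(v[1]/v[0]))),2),v[2:].round(4)))
    return out
for n in('top','side'):
    p=cam(n)
    print(n,'strips',ang(p,.018,(3,110,60),(14,255,255),800))
    im,_=rect(p,0.); m=cv2.inRange(cv2.cvtColor(im,cv2.COLOR_RGB2HSV),(15,55,110),(32,255,255))
    ys,xs=np.nonzero(m); X=.72-ys*.0005; Y=.14-xs*.0005
    for k in((X>.575)&(X<.645)&(abs(Y+.006)<.02),(Y>-.07)&(Y<-.015)&(abs(X-.556)<.015)):
        v=cv2.fitLine(np.float32(np.c_[X[k],Y[k]]),cv2.DIST_HUBER,0,.001,.001).ravel(); print('yellow',k.sum(),np.degrees(np.arctan2(v[1],v[0])).round(2),v[2:].round(4))
    m=mask('cell_row',p,(290,200) if n=='top' else (267,200)); print('box',box(p,m,.018 if n=='top' else .009))
# same measure on the start pictures
for f_,n in(('top0','top'),('side0','side'),('s7','side')):
    q=cam(n); q=dict(q); q['pixels']=cv2.imread(f'pics/{f_}.png')[:,:,::-1].copy()
    print(f_,ang(q,.018,(3,110,60),(14,255,255),800))
E
python3 sq.py
```

```text
top strips [(np.int32(3693), -2.55, array([ 0.6169, -0.0278], dtype=float32)), (np.int32(3997), -2.51, array([ 0.614 , -0.0617], dtype=float32))]
yellow 1636 -3.05 [ 0.6156 -0.007 ]
yellow 1275 85.5 [ 0.5542 -0.0418]
box ((613.2755737304688, -46.139705657958984), (68.37129974365234, 113.09568786621094), 86.5723648071289)
side strips [(np.int32(3841), -3.25, array([ 0.6184, -0.028 ], dtype=float32)), (np.int32(4287), -2.78, array([ 0.6126, -0.0619], dtype=float32))]
yellow 2482 -4.04 [ 0.6103 -0.0075]
yellow 1458 87.79 [ 0.554  -0.0378]
box ((615.876953125, -47.254573822021484), (87.57952880859375, 115.50264739990234), 88.13221740722656)
top0 [(np.int32(3526), -7.24, array([0.5701, 0.0749], dtype=float32)), (np.int32(3727), -7.24, array([0.5662, 0.0411], dtype=float32))]
side0 [(np.int32(3717), -7.4, array([0.5675, 0.075 ], dtype=float32)), (np.int32(3635), -7.5, array([0.5623, 0.0417], dtype=float32))]
s7 [(np.int32(3946), -2.6, array([ 0.6174, -0.028 ], dtype=float32)), (np.int32(4285), -2.11, array([ 0.613 , -0.0622], dtype=float32))]
```

The strips read -2.5 to -3° against about -3.5° for the stop, so there may be a residual of up to 1°. There's plenty of time left for one more firm seating push each way: one on the fence end toward the bar, then one toward the fence.

```bash
python3 - <<'E'
from h import *
s=env.get_state();print(plan(W(-50,105,70),YAW),s['tcp_pos'],s['clock'])
E
```

```text
(array([-174.6, -152.6,   94.4]), array([ 1.000e-03, -0.000e+00,  8.995e+00])) [0.45888963 0.18662054 0.1643829 ] 20.075
```

Request:
move_arm --targets '[[[-35,-30,15],[0,0,1],-0.2],[[-70,-60,30],[0,0,2],-0.2],[[-105,-90,45],[0,0,3],-0.2],[[-140,-120,60],[0,0,4],-0.2],[[-175,-152,70],[0,0,5],-0.2]]'

```text
clock: 20.7
tcp_pos: [0.6247, 0.0233, 0.0934]
orientation: [-0.0, 0.453, 0.891, -0.0]
wrist_force: [0.2, 0.4, 0.7]
finger_gap: 0.051
grip_force: 0.0
```

Request:
move_arm --targets '[[[0,0,0],[0,0,1],-0.2],[[0,0,0],[0,0,2],-0.2],[[0,0,0],[0,0,3],-0.2],[[0,0,0],[0,0,4],-0.2],[[0,0,0],[0,0,4],-0.2]]'

```text
clock: 21.32
tcp_pos: [0.624, 0.0243, 0.0942]
orientation: [-0.0, 0.728, 0.685, -0.0]
wrist_force: [-0.8, 0.2, -0.6]
finger_gap: 0.0515
grip_force: 0.0
```

```bash
python3 - <<'E'
from h import *
s=env.get_state();print(plan(W(-50,100,2),YAW),s['tcp_pos'],S(s['tcp_pos']),s['clock'],s['finger_gap'])
E
```

```text
(array([-5.9, -0.3, 92.2]), array([-0.001, -0.   ,  0.008])) [0.62396301 0.02425767 0.09419435] [-49.7 105.9] 21.325 0.05148544755303671
```

Request:
move_arm --targets '[[[0,0,40],[0,0,0],-0.2],[[0,0,72],[0,0,0],-0.2],[[0,0,86],[0,0,0],-0.2],[[-4,0,91],[0,0,0],-0.2],[[-10,0,92],[0,0,0],-0.2]]'

```text
clock: 21.95
tcp_pos: [0.6241, 0.014, 0.0031]
orientation: [0.0, 0.728, 0.685, 0.0]
wrist_force: [-1.1, -0.3, 0.6]
finger_gap: 0.0509
grip_force: 0.0
```

Request:
move_arm --targets '[[[-6,0,0],[0,0,0],-0.2],[[-11,0,0],[0,0,0],-0.2],[[-14,0,0],[0,0,0],-0.2],[[-16,0,0],[0,0,0],-0.2],[[-17,0,0],[0,0,0],-0.2]]'

```text
clock: 22.58
tcp_pos: [0.6223, -0.0028, 0.0024]
orientation: [-0.0, 0.729, 0.685, 0.0]
wrist_force: [0.1, 0.2, 0.1]
finger_gap: 0.0516
grip_force: 0.0
```

Request:
move_arm --targets '[[[-1,0,0],[0,0,0],-0.2],[[-2,0,0],[0,0,0],-0.2],[[-3,0,0],[0,0,0],-0.2],[[-3,0,0],[0,0,0],-0.2]]'

```text
clock: 23.08
tcp_pos: [0.6225, -0.0052, 0.0024]
orientation: [-0.0, 0.729, 0.685, 0.001]
wrist_force: [2.4, 3.6, -0.9]
finger_gap: 0.051
grip_force: 1.8
```

Request:
move_arm --targets '[[[-1,0,0],[0,0,0],-0.2],[[-2,0,0],[0,0,0],-0.2],[[-2,0,0],[0,0,0],-0.2]]'

```text
clock: 23.45
tcp_pos: [0.6225, -0.0054, 0.0024]
orientation: [-0.001, 0.728, 0.685, 0.002]
wrist_force: [3.2, 8.8, -0.4]
finger_gap: 0.0511
grip_force: 4.7
```

Request:
move_arm --targets '[[[-1,0,0],[0,0,0],-0.2],[[-2,0,0],[0,0,0],-0.2],[[-2,0,0],[0,0,0],-0.2]]'

```text
clock: 23.82
tcp_pos: [0.6225, -0.0055, 0.0024]
orientation: [-0.002, 0.728, 0.686, 0.003]
wrist_force: [3.5, 14.7, -0.2]
finger_gap: 0.0516
grip_force: 7.5
```

Request:
move_arm --targets '[[[-1,0,0],[0,0,0],-0.2],[[-2,0,0],[0,0,0],-0.2],[[-2,0,0],[0,0,0],-0.2]]'

```text
clock: 24.2
tcp_pos: [0.6224, -0.0056, 0.0025]
orientation: [-0.003, 0.727, 0.686, 0.004]
wrist_force: [3.3, 19.9, 0.2]
finger_gap: 0.0514
grip_force: 10.3
```

It has stalled firmly at 20 N. I'm retreating for the matching push toward the fence.

Request:
move_arm --targets '[[[10,0,0],[0,0,0],-0.2],[[24,0,0],[0,0,0],-0.2],[[29,0,-45],[0,0,0],-0.2],[[25,-40,-88],[0,0,0],-0.2],[[10,-90,-90],[0,0,-1],0.3]]'

```text
clock: 24.82
tcp_pos: [0.5352, 0.0035, 0.0959]
orientation: [0.004, 0.664, 0.747, 0.002]
wrist_force: [1.0, -0.2, -0.2]
finger_gap: 0.0342
grip_force: 0.0
```

Request:
move_arm --targets '[[[-10,-10,0],[0,0,-1],0.3],[[-20,-10,0],[0,0,-2],0.3],[[-30,-10,0],[0,0,-3],0.3],[[-40,-10,0],[0,0,-4],0.3],[[-45,-10,0],[0,0,-5],0.3]]'

```text
clock: 25.45
tcp_pos: [0.5275, -0.0427, 0.0924]
orientation: [-0.0, 0.287, 0.958, -0.001]
wrist_force: [0.7, 0.9, 1.1]
finger_gap: 0.0302
grip_force: 0.0
```

Request:
move_arm --targets '[[[0,0,0],[0,0,-1],0.3],[[0,0,0],[0,0,-2],0.3],[[0,0,0],[0,0,-3],0.3],[[0,0,0],[0,0,-3],0.3]]'

```text
clock: 25.95
tcp_pos: [0.5275, -0.0421, 0.0924]
orientation: [-0.0, 0.032, 0.999, -0.0]
wrist_force: [0.7, -1.0, 0.1]
finger_gap: 0.0299
grip_force: 0.0
```

```bash
python3 - <<'E'
from h import *
s=env.get_state();print(plan(W(-140,38,4),YAW+90),s['tcp_pos'],S(s['tcp_pos']),s['clock'])
import re
exec(open('sq.py').read().split("for n in(")[0].replace('from h import *',''))
p=cam('side');print(ang(p,.018,(3,110,60),(14,255,255),800))
E
```

```text
(array([-1.9,  4.4, 88.4]), array([-0.003, -0.001, -0.016])) [ 0.52746861 -0.04209837  0.09239567] [-141.9   33.7] 25.95
[(np.int32(3970), -4.05, array([ 0.6171, -0.0286], dtype=float32)), (np.int32(4323), -3.44, array([ 0.6132, -0.0628], dtype=float32))]
```

The strips now average -3.75°, which is square. Now the final push to the fence.

Request:
move_arm --targets '[[[0,4,35],[0,0,0],0.3],[[0,4,68],[0,0,0],0.3],[[0,4,83],[0,0,0],0.3],[[0,4,88],[0,0,0],0.3],[[-4,4,88],[0,0,0],0.3]]'

```text
clock: 26.62
tcp_pos: [0.5322, -0.0383, 0.0048]
orientation: [0.0, 0.032, 1.0, -0.0]
wrist_force: [0.3, -0.3, 0.6]
finger_gap: 0.0296
grip_force: 0.0
```

Request:
move_arm --targets '[[[-6,0,0],[0,0,0],0.3],[[-11,0,0],[0,0,0],0.3],[[-14,0,0],[0,0,0],0.3],[[-16,0,0],[0,0,0],0.3],[[-17,0,0],[0,0,0],0.3]]'

```text
clock: 27.25
tcp_pos: [0.5488, -0.0392, 0.0043]
orientation: [-0.0, 0.031, 1.0, 0.0]
wrist_force: [-0.1, 0.7, -0.1]
finger_gap: 0.0296
grip_force: 0.0
```

Request:
move_arm --targets '[[[-1,0,0],[0,0,0],0.3],[[-2,0,0],[0,0,0],0.3],[[-3,0,0],[0,0,0],0.3],[[-3,0,0],[0,0,0],0.3]]'

```text
clock: 27.75
tcp_pos: [0.5503, -0.0392, 0.0042]
orientation: [-0.001, 0.031, 1.0, 0.0]
wrist_force: [-5.0, -0.3, 3.0]
finger_gap: 0.0299
grip_force: 2.6
```

Request:
move_arm --targets '[[[-1,0,0],[0,0,0],0.3],[[-2,0,0],[0,0,0],0.3],[[-2,0,0],[0,0,0],0.3]]'

```text
clock: 28.12
tcp_pos: [0.5506, -0.0391, 0.0039]
orientation: [-0.003, 0.031, 1.0, 0.0]
wrist_force: [-8.5, 0.9, 5.6]
finger_gap: 0.0296
grip_force: 4.4
```

Request:
move_arm --targets '[[[-1,0,0],[0,0,0],0.3],[[-2,0,0],[0,0,0],0.3],[[-3,0,0],[0,0,0],0.3],[[-3,0,0],[0,0,0],0.3]]'

```text
clock: 28.62
tcp_pos: [0.5507, -0.0391, 0.0036]
orientation: [-0.005, 0.031, 0.999, 0.0]
wrist_force: [-15.0, 0.1, 12.4]
finger_gap: 0.0299
grip_force: 7.6
```

Request:
move_arm --targets '[[[10,0,0],[0,0,0],0.3],[[24,0,0],[0,0,0],0.3],[[28,0,-45],[0,0,0],0.3],[[45,0,-95],[0,0,0],0.3],[[70,50,-140],[0,0,0],0.3]]'

```text
clock: 29.25
tcp_pos: [0.4939, 0.0064, 0.1407]
orientation: [0.002, 0.033, 0.999, -0.0]
wrist_force: [1.2, 0.8, -0.2]
finger_gap: 0.0298
grip_force: 0.0
```

Request:
move_arm --targets '[[[0,60,0],[0,0,0],0.3],[[0,120,0],[0,0,0],0.3],[[0,170,0],[0,0,0],0.3],[[0,170,0],[0,0,0],0.3]]'

```text
clock: 29.75
tcp_pos: [0.5033, 0.1806, 0.1386]
orientation: [0.001, 0.029, 1.0, 0.001]
wrist_force: [-0.8, 0.0, -0.0]
finger_gap: 0.0296
grip_force: 0.0
```

```bash
python3 sq.py | head -8; python3 - <<'E'
from h import *
p=cam('top')
for t in['screw_dish','flux_jar','battery_pack']:
    for r in env.landmark_of(t,p): print(t,np.round(r['centre'],3))
s=cam('side'); im,_=rect(p,.018); cv2.imwrite('pics/t9c.png',np.hstack([im[80:400,170:510,::-1],cv2.resize(s['pixels'][165:255,205:320,::-1],(409,320))]))
print(env.get_state()['clock'])
E
```

```text
top strips [(np.int32(3830), -3.65, array([ 0.616 , -0.0284], dtype=float32)), (np.int32(4069), -3.55, array([ 0.6146, -0.0624], dtype=float32))]
yellow 1584 -3.54 [ 0.6143 -0.007 ]
yellow 1245 87.71 [ 0.5545 -0.0362]
box ((614.7373046875, -46.55592727661133), (69.59601593017578, 114.20478057861328), 86.93497467041016)
side strips [(np.int32(4001), -4.13, array([ 0.6169, -0.0285], dtype=float32)), (np.int32(4127), -3.91, array([ 0.6171, -0.0628], dtype=float32))]
yellow 2407 -3.67 [ 0.61   -0.0074]
yellow 1067 87.64 [ 0.5544 -0.036 ]
box ((616.0751342773438, -48.20244216918945), (88.00283813476562, 114.63753509521484), 85.42594146728516)
screw_dish [ 0.71   0.151 -0.001]
battery_pack [ 0.597 -0.159  0.002]
30.35
```

View pics/t9c.png

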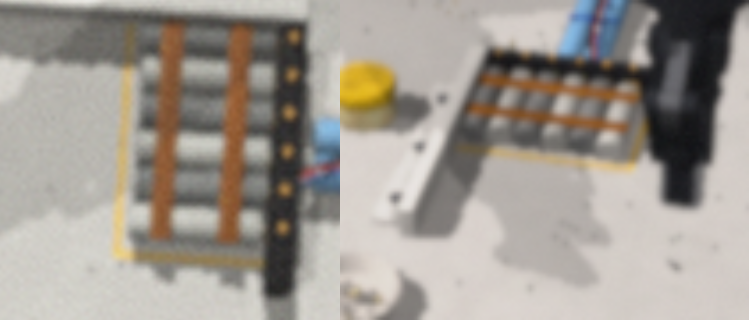

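The strips read -3.6° against -3.55° for the stop, so the row is square and seated on both faces. The jar, dish and pack are undisturbed in the picture, and the hand is clear. Handing in.

```bash
python3 -c "
from workcell import env
print(env.hand_in())"
```

```text
the job is handed in; nothing more can be done
None
```

The cell row is home in the corner, pushed firm against both the black bar and the fence and square to within about half a degree; the hand is clear, the pack, dish and jar were left alone, and the job was handed in at about 30 s.

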